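Pack the sample containers into the sorting caddy

ROBOT

A 6-joint arm with a two-finger parallel gripper is mounted at the origin on the work surface. World frame = base frame: x ahead of the robot, y to its left, z up, the work surface at z = 0. Lengths are in m, angles in degrees, forces in N, time in s.
With the tool pointing down it reaches from about 0.35 to 0.875 m from the base axis. Payload 15.5 kg.
Tool frame: the origin (TCP) lies midway between the tips of the shut fingers; the grasp point (between the pads) lies ctrl.pinch_z behind it (ctrl.pinch_z is the distance from the TCP to the grasp point, in m); z points along the fingers, y is the line along which they close (so a half turn about z gives the same grasp; the last joint's range is limited). The gripper opens to 85 mm and grips with 20 to 120 N. Pads are 22 mm wide; open, the fingers measure 114 mm over their backs; the gripper's body (76 mm by 85 mm) begins 54 mm behind the grasp point. The pads swing forward as they close: fully open they stand 13 mm farther back than shut.
Start: joints at [68.612, 28.281, 77.091, -0, 74.628, -5.472], TCP at [0.171, 0.601, 0.231] pointing down, gripper open.
Joint ranges: [-166.48, 166.48], [-47.26, 123.95], [12.59, 153.08], [-70.14, 250.14], [6.76, 159.57], [-176.63, 176.63]. Speed limits (degrees/s): [108.29, 108.29, 147.25, 172.46, 172.46, 172.46].

INTERFACE

Orientations are given as a 3x3 rotation matrix whose columns are the frame's x, y, z axes.
In Python, from workcell import ctrl, optics, models gives the robot as it stands.
- The arm moves only by the shell command python3 -m jog 'ROWS' [OPENING]. ROWS is JSON, a list of rows, each an object with "offset": the shift along the world's x, y, z each as a share of 10 cm, from -1 to 1, a list of three; "spin": the turn about the world's z as a share of 90 degrees, from -1 to 1. A call has 1 to 20 rows; each row is the pose to reach, as a shift and turn from the pose commanded when the call began; what a row does not reach only later rows make up. A row lasts 1/12 s, in which the tool goes at most 41.7 mm and 7.16 degrees, less where a joint would pass 70% of its speed; a pose out of reach is approached as far as the arm can. A call with a number of a shift or a turn outside -1 to 1 is refused whole. A call with a gripper value outside its range is refused whole. OPENING is the closure, from -1 (fully open) to 1 (shut), so that 0 is half open, set as the call begins (- or left out, the last holds). The fingers move at their own pace and stop on an object; the grip force is fixed at half the most. Time passes only in rows, so rows that repeat a pose let the fingers close. It gives the time, the measured TCP pose, the force, the opening and the grip force at its end, in the units of the state.
- ctrl.sense(): the state, without advancing time (a new reading comes with each control period).
- optics.get_image(name): name is "side" or "top" or "wrist"; returns a dict with "image" (384x512x3 uint8, red, green, blue), "K" (3x3 intrinsics, pixels), "origin" and "attitude" of the camera in the world. Camera axes: x right, y down, z forward; pixel columns grow to the right and rows downward; lengths in m; the calibration is good to about 2 mm. A picture is of the moment at which its call begins. There is no depth.
- ctrl.finish_job(): hands the job in; it is judged then, once.
Trained networks look in the newest picture that a camera, given by its name, has taken for a name from the list of things; names that differ only in an ending like _2 or _b are one class to them, and where a whole thing is asked for, a point or a joint stands for the part that bears it (a point fixed in the world has none). Each returns a list of dicts, best first, with "score" (0 to 1); they miss things now and then, are a little off and sometimes report something else, mostly with a low value. They report only what shows in the picture. A call takes as long as a camera call.
- models.look_for(camera, thing): "uv" ([column, row] in pixels, amid what is visible of it).
- models.regions_of(camera, thing): "region" (384x512 bool, what is visible of it) and "uv" ([column, row] in pixels, amid what is visible of it).
- models.spot_point(camera, thing): "uv" ([column, row] in pixels: a listed point, or the origin of a listed thing).
The state is a dict: "time": time; "q": joint angles; "joint_vel": joint speeds; "joint_torque": joint torques, N m; "eef_pos": TCP position; "eef_rot": TCP orientation; "ft_force": force on the tool from outside, world axes, zero at the start; "torque": the same for the moment, N m; "width": opening from 0.0 (shut) to 1.0 (fully open); "grip_force": force on a finger pad.
Only numpy, scipy, OpenCV 4.12 (cv2) and the standard library are available. Lean on these libraries where they do the work, as an engineer would, in place of code of your own. Each camera call takes 0.05 s, during which the arm holds its last target. There are 200 camera calls.

TASK

Pack the teardown samples away: shut the large and the small hinged case, each before it goes in, and set both cases and the round closed tin down gently in the sorting caddy, each lying flat in the recess cut for its own shape and size. Leave the look-alikes, the case without a lid and the hollow roll of tape, standing where they are.

Things in the scene. Friction and masses are not known exactly. Their poses are not given: they have to be found in the camera images.
- case_l_mid (a point): Large hinged sample case, black box with a grey lid that starts half open: 80 mm long (x), 50 mm wide (y), base 32 mm high, walls 3 mm, 38 mm high when shut, about 0.15 kg. Point: centre of the shut case, 19 mm above its underside; x runs along its length to the hinge, z up. Hinge: top edge of the +x short end, axis along y. Lid: flat plate 6 mm thick, 4 mm narrower than the case.
- case_s_mid (a point): Small hinged sample case, the same kind: 58 mm long (x), 36 mm wide (y), base 32 mm high, walls 3 mm, 38 mm high when shut, about 0.08 kg. Point: centre of the shut case, 19 mm above its underside; x runs along its length to the hinge, z up. Hinge: top edge of the +x short end, axis along y. Lid: flat plate 6 mm thick, 4 mm narrower than the case.
- tin_mid (a point): Closed round aluminium tin, diameter 54 mm, height 38 mm, upright, flat solid top, about 0.12 kg. Point: its centre, 19 mm above its underside; z up.
- lid_l (a joint): Lid of the large case, rad: 0 is shut, grows as the free end rises; starts between 0.5 and 0.9, at most 1.2. The stiff hinge stays where it is left; a push of about 1 N on the outside of the lid closes it, no latch. With the lid shut its outside is flat and 38 mm above the case's underside.
- lid_s (a joint): Lid of the small case, rad: 0 is shut, grows as the free end rises; starts between 0.5 and 0.9, at most 1.2. The stiff hinge stays where it is left; a push of about 1 N on the outside of the lid closes it, no latch. With the lid shut its outside is flat and 38 mm above the case's underside.
- bay_l: Place of the large case, a rectangular recess 96 x 66 mm (x, y); either way round. Centred in a fixed white insert plate 118 x 92 mm, top 14 mm above the table; recess 8 mm deep, its grey floor 3 mm above the origin. Origin: centre of the plate's underside, 3 mm above the table. The three inserts lie in any order, 94 mm apart along y, in a plywood caddy with walls no higher than they are.
- bay_s: Place of the small case, a rectangular recess 74 x 52 mm (x, y); either way round. Centred in a fixed white insert plate 118 x 92 mm, top 14 mm above the table; recess 8 mm deep, its grey floor 3 mm above the origin. Origin: centre of the plate's underside, 3 mm above the table. The three inserts lie in any order, 94 mm apart along y, in a plywood caddy with walls no higher than they are.
- bay_t: Place of the tin, a round recess of diameter 70 mm. Centred in a fixed white insert plate 118 x 92 mm, top 14 mm above the table; recess 8 mm deep, its grey floor 3 mm above the origin. Origin: centre of the plate's underside, 3 mm above the table. The three inserts lie in any order, 94 mm apart along y, in a plywood caddy with walls no higher than they are.
- open_case_mid (a point): Look-alike that stays: black box without a lid, 80 x 50 mm, 32 mm high, open at the top. Point: its centre, 19 mm above its underside; x along its length, z up.
- tape: Look-alike that stays: roll of masking tape lying flat, a pale ring 60 mm across, hole 40 mm, 30 mm high. Origin: centre of its underside.

How it is judged:
By the outcome, as a careful person would: the job done as asked, in the order asked, and still so for the second after the job is handed in, with the robot touching nothing.
It also fails if it takes over 122 s, if anything falls off the work surface, if the arm or the gripper's body presses on something with over 40 N, if the wrist force passes 120 N, or if a joint passes its speed limit or range.

## Working session

There is one attempt and no reset: what is moved stays moved. The work goes in short steps, Python scripts to look and compute and a shell command to move; the robot and the scene stay as the last step left them, time stands still between calls to the robot, and variables do not carry over. Pictures are saved under pics/ and viewed, at most 14 in all, crops included, and the job is handed in when it is done.

```bash
mkdir -p pics; cat > h.py <<'E'
import numpy as np, cv2
from workcell import ctrl, optics, models
def save(cam,fn):
    d=optics.get_image(cam); cv2.imwrite('pics/'+fn,d['image'][:,:,::-1]); return d
def proj(d,uv,z):
    K=np.array(d['K']);R=np.array(d['attitude']);o=np.array(d['origin'])
    r=R@np.linalg.inv(K)@np.array([uv[0],uv[1],1.]); return o+r*(z-o[2])/r[2]
def pix(d,p):
    R=np.array(d['attitude']);c=R.T@(np.array(p)-np.array(d['origin']));c=np.array(d['K'])@c;return c[:2]/c[2]
E
python3 - <<'E'
from h import *
Z=dict(case_l_mid=.019,case_s_mid=.019,tin_mid=.019,bay_l=.003,bay_s=.003,bay_t=.003,open_case_mid=.019,tape=0)
print(ctrl.pinch_z); s=ctrl.sense(); print(s['eef_pos'],np.round(s['eef_rot'],3))
for c in['top','side']:
    d=save(c,c+'0.png'); print(c,np.round(d['origin'],3))
    for t,z in Z.items():
        for r in models.spot_point(c,t)[:2]: print(c,t,round(r['score'],2),np.round(r['uv'],1),np.round(proj(d,r['uv'],z),4)[:2])
E
```

```text
0.0187
[0.17124235 0.6006858  0.23067711] [[-0.962  0.274 -0.   ]
 [ 0.274  0.962 -0.001]
 [ 0.    -0.001 -1.   ]]
top [0.472 0.002 1.232]
top case_l_mid 0.85 [197.9 227.9] [0.4276 0.159 ]
top case_l_mid 0.4 [252.4 217.2] [0.4586 0.0016]
top case_s_mid 0.83 [312.1 225.6] [ 0.4346 -0.1711]
top case_s_mid 0.58 [248.3 214. ] [0.4679 0.0135]
top tin_mid 0.54 [129.3 190.6] [0.5352 0.3587]
top bay_l 0.91 [296.3 159.7] [ 0.6281 -0.1278]
top bay_l 0.91 [230.  157.6] [0.634  0.0679]
top bay_s 0.91 [296.3 159.7] [ 0.6281 -0.1278]
top bay_s 0.91 [230.  157.6] [0.634  0.0679]
top bay_t 0.91 [296.3 159.7] [ 0.6281 -0.1278]
top bay_t 0.91 [230.  157.6] [0.634  0.0679]
top tape 0.58 [249.7 215.5] [0.4634 0.0095]
side [ 0.377 -1.087  1.072]
side case_l_mid 0.79 [210.2 164.1] [0.4346 0.1547]
side case_s_mid 0.83 [219.  243.1] [ 0.4303 -0.1841]
side tin_mid 0.78 [234.3 124.8] [0.538  0.3591]
side bay_l 0.88 [290.2 226.1] [ 0.6421 -0.1334]
side bay_l 0.74 [276.9 182.7] [0.6375 0.0552]
side bay_s 0.88 [290.2 226.1] [ 0.6421 -0.1334]
side bay_s 0.74 [276.9 182.7] [0.6375 0.0552]
side bay_t 0.88 [290.2 226.1] [ 0.6421 -0.1334]
side bay_t 0.74 [276.9 182.7] [0.6375 0.0552]
side open_case_mid 0.64 [267.5 285.8] [ 0.5393 -0.3429]
side tape 0.66 [223.2 195.2] [0.463  0.0238]
```

View pics/top0.png

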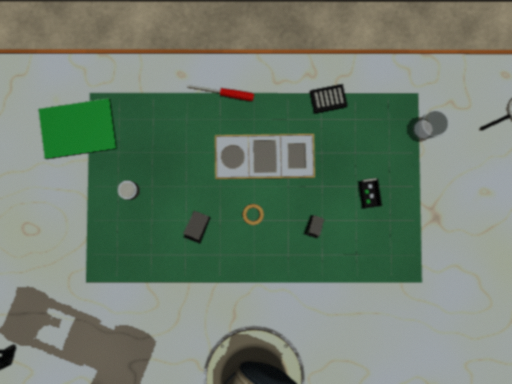

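View pics/side0.png

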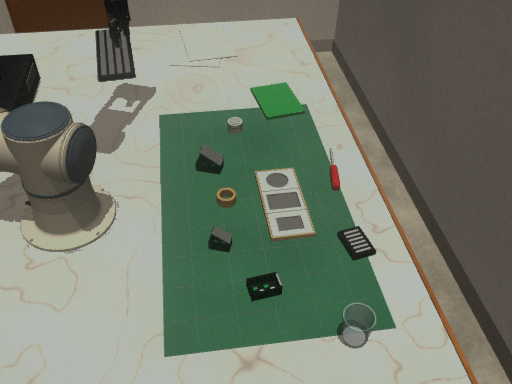

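Top and side views agree. The tin is at about (127,190) in the top view, the large case at (197,227), the small case at (315,226), and the look-alikes at (253,214) and (370,193). The caddy holds, from left to right: round, large and small. I'll move to the tin first.

```bash
python3 -m jog '[{"offset":[1,-0.6,0],"spin":0},{"offset":[1,-0.6,0],"spin":0},{"offset":[1,-0.6,0],"spin":0}]' -1
python3 -m jog '[{"offset":[1,-0.6,0],"spin":0},{"offset":[1,-0.6,0],"spin":0},{"offset":[1,-0.6,0],"spin":0}]'
python3 -m jog '[{"offset":[1,-0.6,0],"spin":0},{"offset":[1,-0.6,0],"spin":0},{"offset":[1,-0.6,0],"spin":0}]'
python3 -m jog '[{"offset":[0.3,-0.6,0],"spin":0},{"offset":[0.3,-0.6,0],"spin":0},{"offset":[0.3,-0.6,0],"spin":0},{"offset":[0.3,-0.6,0],"spin":0}]'
python3 - <<'E'
from h import *
s=ctrl.sense();print(s['time'],s['eef_pos'],s['q'])
d=save('wrist','w1.png');print(d['origin'],np.round(d['attitude'],2))
for t in['tin_mid','case_l_mid','bay_t']:
    for r in models.spot_point('wrist',t)[:2]: print(t,r['score'],r['uv'],proj(d,r['uv'],.003 if 'bay' in t else .019))
for r in models.regions_of('wrist','tin_mid')[:1]:
    m=r['region'].astype(np.uint8);c=max(cv2.findContours(m,0,1)[0],key=cv2.contourArea)
    print(cv2.fitEllipse(c), proj(d,cv2.fitEllipse(c)[0],.038))
E
```

```text
time: 1.15
eef_pos: [0.2729, 0.5399, 0.2313]
eef_rot: [[-0.962, 0.273, 0.0], [0.273, 0.962, -0.0], [-0.0, -0.0, -1.0]]
ft_force: [0.8, -0.7, -0.0]
width: 0.998
grip_force: 0.0
time: 1.4
eef_pos: [0.3736, 0.4794, 0.2314]
eef_rot: [[-0.962, 0.275, 0.001], [0.275, 0.962, -0.0], [-0.001, 0.0, -1.0]]
ft_force: [0.9, 1.0, 0.9]
width: 1.001
grip_force: 0.0
time: 1.65
eef_pos: [0.4738, 0.4192, 0.2314]
eef_rot: [[-0.961, 0.275, 0.001], [0.275, 0.961, -0.0], [-0.001, 0.0, -1.0]]
ft_force: [-0.5, 0.3, 0.5]
width: 0.996
grip_force: 0.0
time: 1.98
eef_pos: [0.5021, 0.3599, 0.2313]
eef_rot: [[-0.961, 0.277, -0.0], [0.277, 0.961, 0.0], [0.0, 0.0, -1.0]]
ft_force: [-0.1, 0.3, 0.6]
width: 1.0
grip_force: 0.0
1.9833 [0.50207892 0.35991951 0.23130776] [ 3.00955533e+01  2.76909270e+01  7.81649076e+01  6.15156754e-03
  7.41480855e+01 -4.38484132e+01]
[0.4341352  0.37876052 0.37371347] [[ 0.28  0.92  0.26]
 [ 0.96 -0.27 -0.08]
 [-0.    0.27 -0.96]]
tin_mid 0.92 [264.1, 200.1] [0.53863063 0.36113452 0.019     ]
case_l_mid 0.92 [99.0, 164.9] [0.43134197 0.16415111 0.019     ]
bay_t 0.57 [103.7, 302.7] [0.63791804 0.06590787 0.003     ]
((264.71826171875, 199.93869018554688), (40.413970947265625, 44.69839859008789), 0.9367648959159851) [0.53304502 0.36290895 0.038     ]
```

View pics/w1.png

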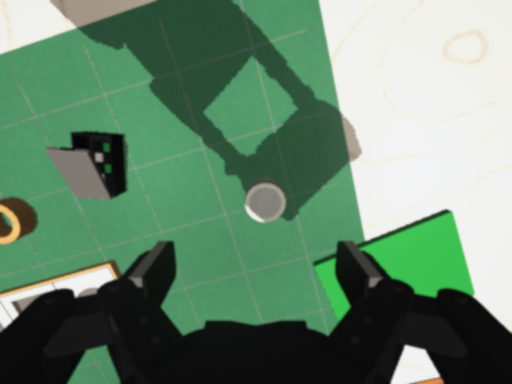

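The wrist view shows the tin at (264,200), which puts it at (0.538, 0.361), in line with the other two cameras. I'll grasp it now.

```bash
python3 -m jog '[{"offset":[0.36,0.01,0],"spin":0},{"offset":[0.36,0.01,-0.4],"spin":0},{"offset":[0.36,0.01,-0.8],"spin":0},{"offset":[0.36,0.01,-1],"spin":0},{"offset":[0.36,0.01,-1],"spin":0}]' | tail -5
python3 -m jog '[{"offset":[0,0,-0.4],"spin":0},{"offset":[0,0,-0.8],"spin":0},{"offset":[0,0,-0.9],"spin":0},{"offset":[0,0,-0.9],"spin":0}]' | tail -5
python3 -m jog '[{"offset":[0,0,-0.15],"spin":0},{"offset":[0,0,-0.3],"spin":0},{"offset":[0,0,-0.35],"spin":0},{"offset":[0,0,-0.35],"spin":0}]'
python3 -m jog '[{"offset":[0,0,0],"spin":0},{"offset":[0,0,0],"spin":0},{"offset":[0,0,0],"spin":0},{"offset":[0,0,0],"spin":0},{"offset":[0,0,0],"spin":0},{"offset":[0,0,0],"spin":0},{"offset":[0,0,0],"spin":0},{"offset":[0,0,0],"spin":0},{"offset":[0,0,0],"spin":0},{"offset":[0,0,0],"spin":0}]' 1
```

```text
eef_pos: [0.5346, 0.3614, 0.1265]
eef_rot: [[-0.962, 0.273, -0.007], [0.273, 0.962, -0.004], [0.006, -0.005, -1.0]]
ft_force: [-1.3, -0.9, -0.6]
width: 1.0
grip_force: 0.0
eef_pos: [0.5361, 0.362, 0.04]
eef_rot: [[-0.962, 0.274, -0.003], [0.274, 0.962, -0.002], [0.003, -0.003, -1.0]]
ft_force: [-0.3, 0.2, 0.5]
width: 1.002
grip_force: 0.0
time: 3.32
eef_pos: [0.5379, 0.3625, 0.0076]
eef_rot: [[-0.962, 0.274, 0.001], [0.274, 0.962, 0.0], [-0.001, 0.001, -1.0]]
ft_force: [0.5, -0.8, 0.8]
width: 1.003
grip_force: 0.0
time: 4.15
eef_pos: [0.5381, 0.3625, 0.0081]
eef_rot: [[-0.962, 0.274, 0.002], [0.274, 0.962, 0.001], [-0.001, 0.001, -1.0]]
ft_force: [-2.3, -0.5, 12.7]
width: 0.617
grip_force: 60.8
```

```bash
python3 -m jog '[{"offset":[0,0,0.2],"spin":0},{"offset":[0,0,0.5],"spin":0},{"offset":[0,0,0.9],"spin":0},{"offset":[0,0,1],"spin":0}]' | tail -3
python3 -m jog '[{"offset":[0.33,-0.3,0.3],"spin":0},{"offset":[0.33,-0.6,0.6],"spin":0},{"offset":[0.33,-1,1],"spin":0},{"offset":[0.33,-1,1],"spin":0}]' | tail -3
python3 -m jog '[{"offset":[0.33,-0.3,0],"spin":0},{"offset":[0.33,-0.6,0],"spin":0},{"offset":[0.33,-1,0],"spin":0},{"offset":[0.33,-1,0],"spin":0},{"offset":[0.33,-1,0],"spin":0},{"offset":[0.33,-1,0],"spin":0},{"offset":[0.33,-1,0],"spin":0}]'
cat >> h.py <<'E'
def bays(fn,cam='wrist'):
    d=save(cam,fn)
    for t in['bay_t','bay_l','bay_s']:
        for r in models.spot_point(cam,t)[:3]: print(t,round(r['score'],2),np.round(r['uv'],1),np.round(proj(d,r['uv'],.003),4)[:2])
    g=d['image'].astype(int); return d
E
python3 - <<'E'
from h import *
bays('w2.png'); s=ctrl.sense(); print(s['eef_pos'],s['q'])
E
```

```text
ft_force: [0.5, 0.7, -0.1]
width: 0.612
grip_force: 63.4
ft_force: [0.6, 0.1, -0.7]
width: 0.616
grip_force: 63.5
time: 5.4
eef_pos: [0.6033, 0.1629, 0.2066]
eef_rot: [[-0.962, 0.274, 0.0], [0.274, 0.962, 0.0], [-0.0, 0.0, -1.0]]
ft_force: [0.1, -0.1, -1.6]
width: 0.615
grip_force: 63.6
bay_t 0.85 [192.8 220. ] [0.638  0.0634]
bay_t 0.79 [128.4 238.6] [ 0.6396 -0.0324]
bay_t 0.55 [ 68.5 256.1] [ 0.6413 -0.1252]
bay_l 0.85 [192.8 220. ] [0.638  0.0634]
bay_l 0.79 [128.4 238.6] [ 0.6396 -0.0324]
bay_l 0.55 [ 68.5 256.1] [ 0.6413 -0.1252]
bay_s 0.85 [192.8 220. ] [0.638  0.0634]
bay_s 0.79 [128.4 238.6] [ 0.6396 -0.0324]
bay_s 0.55 [ 68.5 256.1] [ 0.6413 -0.1252]
[0.60326444 0.1629007  0.20624856] [ 9.63663134e+00  2.96201020e+01  7.88944876e+01  2.90507664e-03
  7.14873022e+01 -6.45164046e+01]
```

View pics/w2.png

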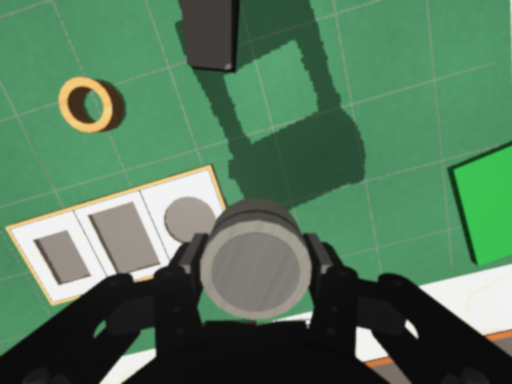

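The wrist view shows the recesses at (193,220), (128,239) and (68,256). Back-projected, they are 95 mm apart along y at x≈0.64, as the drawing says. Next I set the tin down.

```bash
python3 -m jog '[{"offset":[0.35,-0.4,0],"spin":0},{"offset":[0.35,-0.8,0],"spin":0},{"offset":[0.35,-1,-0.3],"spin":0},{"offset":[0.35,-1,-0.7],"spin":0},{"offset":[0.35,-1,-1],"spin":0},{"offset":[0.35,-1,-1],"spin":0},{"offset":[0.35,-1,-1],"spin":0}]' | tail -6
python3 -m jog '[{"offset":[0,0,-0.2],"spin":0},{"offset":[0,0,-0.4],"spin":0},{"offset":[0,0,-0.6],"spin":0},{"offset":[0,0,-0.74],"spin":0},{"offset":[0,0,-0.78],"spin":0},{"offset":[0,0,-0.82],"spin":0},{"offset":[0,0,-0.82],"spin":0},{"offset":[0,0,-0.85],"spin":0},{"offset":[0,0,-0.87],"spin":0},{"offset":[0,0,-0.89],"spin":0},{"offset":[0,0,-0.9],"spin":0},{"offset":[0,0,-0.9],"spin":0}]'
```

```text
time: 6.18
eef_pos: [0.6377, 0.0624, 0.1056]
eef_rot: [[-0.962, 0.274, -0.003], [0.274, 0.962, 0.0], [0.003, -0.001, -1.0]]
ft_force: [-0.1, -0.2, -0.7]
width: 0.611
grip_force: 63.7
time: 7.18
eef_pos: [0.6384, 0.062, 0.0163]
eef_rot: [[-0.962, 0.274, -0.0], [0.274, 0.962, -0.0], [0.0, -0.0, -1.0]]
ft_force: [0.2, 0.2, -2.0]
width: 0.615
grip_force: 63.7
```

```bash
python3 -m jog '[{"offset":[0,0,-0.01],"spin":0},{"offset":[0,0,-0.01],"spin":0},{"offset":[0,0,-0.02],"spin":0},{"offset":[0,0,-0.02],"spin":0},{"offset":[0,0,-0.02],"spin":0}]'|grep -E "pos|ft"
python3 -m jog '[{"offset":[0,0,-0.01],"spin":0},{"offset":[0,0,-0.01],"spin":0},{"offset":[0,0,-0.01],"spin":0}]'|grep -E "pos|ft"
```

```text
eef_pos: [0.6384, 0.062, 0.0142]
ft_force: [-0.4, 0.2, -1.9]
eef_pos: [0.6384, 0.0621, 0.0141]
ft_force: [-4.6, -0.2, 13.7]
```

```bash
python3 -m jog '[{"offset":[0,0,0],"spin":0},{"offset":[0,0,0],"spin":0},{"offset":[0,0,0],"spin":0},{"offset":[0,0,0],"spin":0},{"offset":[0,0,0],"spin":0},{"offset":[0,0,0],"spin":0},{"offset":[0,0,0.2],"spin":0},{"offset":[0,0,0.5],"spin":0},{"offset":[0,0,0.9],"spin":0},{"offset":[0,0,1],"spin":0}]' -1 |grep -E "time|pos|wid"
python3 -m jog '[{"offset":[-0.4,0.3,0.3],"spin":0},{"offset":[-0.8,0.6,0.6],"spin":0},{"offset":[-0.9,0.7,1],"spin":0},{"offset":[-0.9,0.7,1],"spin":0}]' 1|grep pos
python3 -m jog '[{"offset":[-0.3,0.1,0.3],"spin":0},{"offset":[-0.6,0.3,0.3],"spin":0},{"offset":[-0.9,0.3,0.3],"spin":0},{"offset":[-0.9,0.3,0.3],"spin":0},{"offset":[-0.9,0.3,0.3],"spin":0},{"offset":[-0.9,0.3,0.3],"spin":0}]'|grep -E "time|pos"
python3 - <<'E'
from h import *
d=save('wrist','w3.png'); s=ctrl.sense(); print(s['eef_pos'],s['q'])
for r in models.spot_point('wrist','case_l_mid')[:2]: print(r['score'],r['uv'],proj(d,r['uv'],.019))
for t in['tin_mid','bay_t']:
  for c,z in[('top',.019),('side',.019)]:
    e=save(c,'x.png')
    for r in models.spot_point(c,t)[:1]: print(t,c,r['score'],r['uv'],proj(e,r['uv'],z if t[0]=='t' else .003))
E
```

```text
time: 8.68
eef_pos: [0.6407, 0.0621, 0.1185]
width: 1.0
eef_pos: [0.5465, 0.1333, 0.2152]
time: 9.52
eef_pos: [0.4589, 0.1621, 0.2436]
[0.45924166 0.16198019 0.24336981] [ 1.24008184e+01  1.63999636e+01  9.50762935e+01 -3.81118850e-03
  6.84783796e+01 -6.16662498e+01]
tin_mid top 0.59 [231.6, 154.8] [0.64010838 0.06243737 0.019     ]
tin_mid side 0.81 [278.1, 177.4] [0.64181794 0.0620255  0.019     ]
bay_t top 0.9 [264.7, 155.4] [ 0.64069403 -0.03452191  0.003     ]
bay_t side 0.85 [284.6, 202.2] [ 0.64485879 -0.03442327  0.003     ]
```

View pics/w3.png

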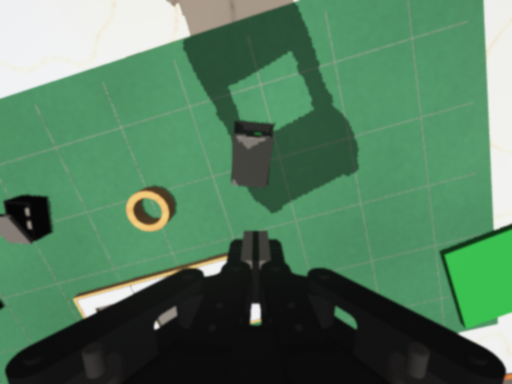

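The lid's hinge end is at the bottom of the picture, at about (233,183)-(268,187). Its open end is at the top, at (236,121)-(273,124).

```bash
python3 - <<'E'
from h import *
d=optics.get_image('wrist'); 
P=[proj(d,u,.032)[:2] for u in[(233,183),(268,187),(236,121),(273,124)]]
for p in P: print(np.round(p,4))
h=(P[0]+P[1])/2;f=(P[2]+P[3])/2;v=h-f;print('len',np.linalg.norm(v),'wid',np.linalg.norm(P[0]-P[1]),'mid',(h+f)/2,'yaw',np.degrees(np.arctan2(v[1],v[0])))
w=P[2]-P[3];print(np.linalg.norm(w),np.degrees(np.arctan2(w[1],w[0])))
for r in models.regions_of('wrist','case_l_mid')[:1]:
    m=r['region'].astype(np.uint8);c=max(cv2.findContours(m,0,1)[0],key=cv2.contourArea);print(r['score'],cv2.minAreaRect(c),cv2.approxPolyDP(c,4,True).reshape(-1,2).tolist())
im=d['image'][90:220,180:330];cv2.imwrite('pics/c3.png',cv2.resize(im,None,fx=4,fy=4,interpolation=2)[:,:,::-1])
E
```

```text
[0.4601 0.1295]
[0.4784 0.1733]
[0.3846 0.1569]
[0.4009 0.2009]
len 0.0813044286030191 wid 0.04743249323775652 mid [0.43098815 0.16514115] yaw -19.770637229591557
0.04691773975325303 -110.40869779007497
0.6 ((251.65176391601562, 155.17930603027344), (40.360103607177734, 65.35680389404297), 4.763641834259033) [[236, 122], [231, 182], [265, 188], [273, 126]]
```

View pics/c3.png

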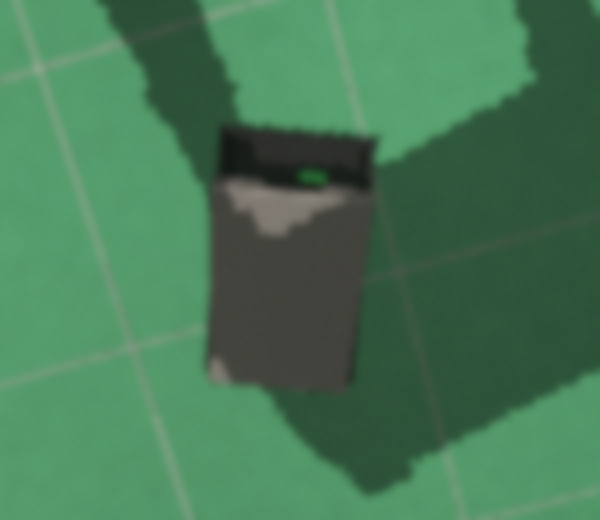

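The case is centred at (0.431, 0.165) with its hinge direction at −20°. Measured sizes are 81 × 47 mm, so they fit. I'll press the lid down with the fingers shut.

```bash
python3 -m jog '[{"offset":[-0.23,0.02,0],"spin":-0.045},{"offset":[-0.23,0.02,-0.4],"spin":-0.045},{"offset":[-0.23,0.02,-0.8],"spin":-0.045},{"offset":[-0.23,0.02,-1],"spin":-0.045},{"offset":[-0.23,0.02,-1],"spin":-0.045},{"offset":[-0.23,0.02,-1],"spin":-0.045}]' 1|grep -E "pos|wid"
python3 -m jog '[{"offset":[0,0,-0.2],"spin":0},{"offset":[0,0,-0.4],"spin":0},{"offset":[0,0,-0.45],"spin":0},{"offset":[0,0,-0.5],"spin":0},{"offset":[0,0,-0.55],"spin":0},{"offset":[0,0,-0.6],"spin":0},{"offset":[0,0,-0.65],"spin":0},{"offset":[0,0,-0.7],"spin":0},{"offset":[0,0,-0.75],"spin":0},{"offset":[0,0,-0.8],"spin":0},{"offset":[0,0,-0.85],"spin":0},{"offset":[0,0,-0.9],"spin":0},{"offset":[0,0,-0.95],"spin":0},{"offset":[0,0,-1],"spin":0},{"offset":[0,0,-1],"spin":0}]'|grep -E "time|pos|ft"
python3 -m jog '[{"offset":[0,0,-0.02],"spin":0},{"offset":[0,0,-0.04],"spin":0},{"offset":[0,0,-0.05],"spin":0},{"offset":[0,0,-0.05],"spin":0}]'|grep -E "time|pos|ft"
```

```text
eef_pos: [0.4351, 0.164, 0.1432]
width: 0.007
time: 11.87
eef_pos: [0.435, 0.1639, 0.0424]
ft_force: [-0.4, -0.2, -0.4]
time: 12.2
eef_pos: [0.4354, 0.164, 0.0382]
ft_force: [-0.3, -0.1, 0.0]
```

```bash
python3 -m jog '[{"offset":[0,0,-0.01],"spin":0},{"offset":[0,0,-0.02],"spin":0},{"offset":[0,0,-0.02],"spin":0}]'|grep -E "time|pos|ft"
python3 -m jog '[{"offset":[0,0,0.3],"spin":0},{"offset":[0,0,0.7],"spin":0},{"offset":[0,0,1],"spin":0},{"offset":[0,0,1],"spin":0}]'|grep -E "pos"
python3 -m jog '[{"offset":[0.4,0,0.4],"spin":0},{"offset":[0.4,0,0.7],"spin":0},{"offset":[0.4,0,0.8],"spin":0},{"offset":[0.4,0,0.8],"spin":0},{"offset":[0.4,0,0.8],"spin":0},{"offset":[0.4,0,0.8],"spin":0}]'|grep -E "pos"
python3 - <<'E'
from h import *
d=save('wrist','w4.png')
for r in models.spot_point('wrist','case_l_mid')[:2]: print(r['score'],r['uv'],proj(d,r['uv'],.019))
for r in models.regions_of('wrist','case_l_mid')[:1]:
    m=r['region'].astype(np.uint8);c=max(cv2.findContours(m,0,1)[0],key=cv2.contourArea);print(r['score'],cv2.minAreaRect(c),cv2.approxPolyDP(c,4,True).reshape(-1,2).tolist())
im=d['image'][90:240,160:360];cv2.imwrite('pics/c4.png',cv2.resize(im,None,fx=4,fy=4,interpolation=2)[:,:,::-1])
E
```

```text
time: 12.45
eef_pos: [0.4355, 0.1641, 0.0372]
ft_force: [-6.5, -0.1, 32.2]
eef_pos: [0.4378, 0.1647, 0.1412]
eef_pos: [0.4746, 0.1639, 0.2153]
0.73 [244.9, 143.7] [0.42948166 0.16548344 0.019     ]
0.85 ((244.0, 145.5), (69.0, 42.0), 90.0) [[225, 111], [224, 177], [264, 178], [265, 112]]
```

View pics/c4.png

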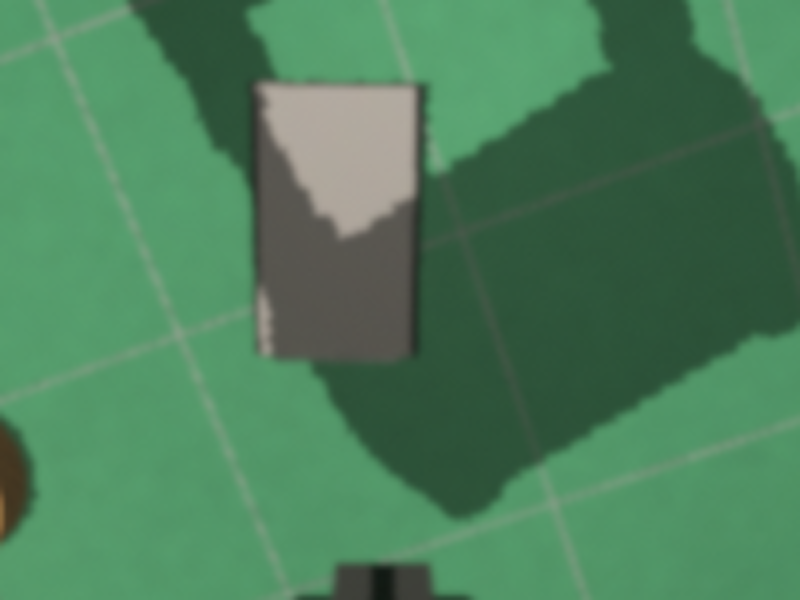

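The picture shows the large lid flat and shut, with its edges square to the gripper. I'll grasp it.

```bash
python3 -m jog '[{"offset":[-0.44,0.01,0],"spin":0},{"offset":[-0.44,0.01,-0.3],"spin":0},{"offset":[-0.44,0.01,-0.6],"spin":0},{"offset":[-0.44,0.01,-1],"spin":0},{"offset":[-0.44,0.01,-1],"spin":0},{"offset":[-0.44,0.01,-1],"spin":0}]' -1|grep -E "pos|wid"
python3 -m jog '[{"offset":[0,0,-0.3],"spin":0},{"offset":[0,0,-0.5],"spin":0},{"offset":[0,0,-0.7],"spin":0},{"offset":[0,0,-0.9],"spin":0},{"offset":[0,0,-1],"spin":0},{"offset":[0,0,-1],"spin":0}]'|grep -E "pos|ft"
python3 -m jog '[{"offset":[0,0,-0.05],"spin":0},{"offset":[0,0,-0.1],"spin":0},{"offset":[0,0,-0.1],"spin":0},{"offset":[0,0,-0.1],"spin":0}]'|grep -E "pos|ft"
python3 -m jog '[{"offset":[0,0,0],"spin":0},{"offset":[0,0,0],"spin":0},{"offset":[0,0,0],"spin":0},{"offset":[0,0,0],"spin":0},{"offset":[0,0,0],"spin":0},{"offset":[0,0,0],"spin":0},{"offset":[0,0,0],"spin":0},{"offset":[0,0,0],"spin":0},{"offset":[0,0,0],"spin":0},{"offset":[0,0,0],"spin":0}]' 1
```

```text
eef_pos: [0.43, 0.1647, 0.1153]
width: 0.846
eef_pos: [0.4319, 0.1651, 0.0164]
ft_force: [-0.0, -0.7, 0.9]
eef_pos: [0.4317, 0.1651, 0.0069]
ft_force: [0.2, 0.1, 0.1]
time: 15.6
eef_pos: [0.4315, 0.1651, 0.0068]
eef_rot: [[-0.94, 0.342, 0.001], [0.342, 0.94, 0.0], [-0.0, 0.0, -1.0]]
ft_force: [-2.0, -0.3, 12.6]
width: 0.575
grip_force: 60.5
```

```bash
python3 -m jog '[{"offset":[0,0,0.2],"spin":0},{"offset":[0,0,0.5],"spin":0},{"offset":[0,0,0.9],"spin":0},{"offset":[0,0,1],"spin":0}]' |grep -E "pos|wid"
python3 -m jog '[{"offset":[0.3,-0.3,0.2],"spin":0.07},{"offset":[0.6,-0.6,0.4],"spin":0.14},{"offset":[1,-1,0.5],"spin":0.2},{"offset":[1,-1,0.5],"spin":0.233},{"offset":[1,-1,0.5],"spin":0.233}]' |grep -E "pos|wid"
python3 -m jog '[{"offset":[0.4,-0.4,0],"spin":0},{"offset":[0.8,-0.7,0],"spin":0},{"offset":[1,-0.9,0],"spin":0},{"offset":[1,-0.9,0],"spin":0},{"offset":[1,-0.9,0],"spin":0},{"offset":[1,-0.9,0],"spin":0}]'
python3 - <<'E'
from h import *
bays('w5.png');s=ctrl.sense(); print(s['eef_pos'],np.degrees(np.arctan2(s['eef_rot'][1][1],s['eef_rot'][0][1])))
E
```

```text
eef_pos: [0.4327, 0.1654, 0.1104]
width: 0.577
eef_pos: [0.5358, 0.0617, 0.1579]
width: 0.572
time: 16.85
eef_pos: [0.6309, -0.0251, 0.1556]
eef_rot: [[-1.0, -0.016, -0.001], [-0.016, 1.0, 0.0], [0.001, 0.0, -1.0]]
ft_force: [-1.2, 0.5, -1.8]
width: 0.572
grip_force: 64.1
bay_t 0.56 [167.5 188.6] [ 0.6356 -0.1244]
bay_l 0.56 [167.5 188.6] [ 0.6356 -0.1244]
bay_s 0.56 [167.5 188.6] [ 0.6356 -0.1244]
[ 0.63049781 -0.02402168  0.1563026 ] 91.05583035585119
```

View pics/w5.png

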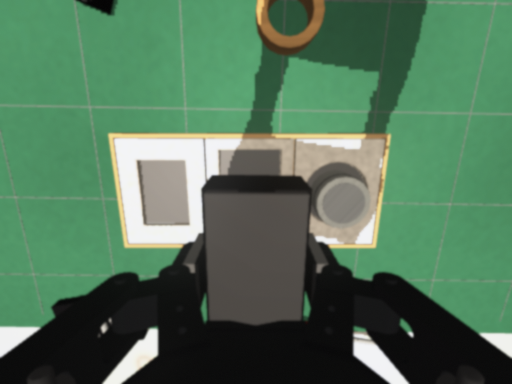

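The case is square with the caddy. The large recess is visible at about (250,165), ahead of and below the case.

```bash
python3 -m jog '[{"offset":[0.1,-0.08,0],"spin":0},{"offset":[0.1,-0.08,-0.3],"spin":0},{"offset":[0.1,-0.08,-0.6],"spin":0},{"offset":[0.1,-0.08,-0.9],"spin":0},{"offset":[0.1,-0.08,-1],"spin":0},{"offset":[0.1,-0.08,-1],"spin":0},{"offset":[0.1,-0.08,-1],"spin":0}]' |grep -E "pos|ft"
python3 -m jog '[{"offset":[0,0,-0.1],"spin":0},{"offset":[0,0,-0.2],"spin":0},{"offset":[0,0,-0.25],"spin":0},{"offset":[0,0,-0.3],"spin":0},{"offset":[0,0,-0.34],"spin":0},{"offset":[0,0,-0.37],"spin":0},{"offset":[0,0,-0.39],"spin":0},{"offset":[0,0,-0.4],"spin":0},{"offset":[0,0,-0.4],"spin":0}]'|grep -E "pos|ft"
python3 -m jog '[{"offset":[0,0,-0.01],"spin":0},{"offset":[0,0,-0.01],"spin":0},{"offset":[0,0,-0.02],"spin":0},{"offset":[0,0,-0.02],"spin":0},{"offset":[0,0,-0.02],"spin":0}]'|grep -E "pos|ft"
```

```text
eef_pos: [0.6415, -0.0326, 0.057]
ft_force: [0.1, 0.1, -0.8]
eef_pos: [0.6414, -0.0329, 0.0162]
ft_force: [-0.7, -0.2, -1.3]
eef_pos: [0.6414, -0.033, 0.0143]
ft_force: [-1.0, -0.6, -1.5]
```

```bash
python3 -m jog '[{"offset":[0,0,-0.005],"spin":0},{"offset":[0,0,-0.01],"spin":0},{"offset":[0,0,-0.01],"spin":0},{"offset":[0,0,-0.01],"spin":0}]'|grep -E "pos|ft"
python3 -m jog '[{"offset":[0,0,-0.005],"spin":0},{"offset":[0,0,-0.005],"spin":0},{"offset":[0,0,-0.005],"spin":0}]'|grep -E "pos|ft"
```

```text
eef_pos: [0.6414, -0.0329, 0.0132]
ft_force: [-0.2, -0.2, -1.2]
eef_pos: [0.6415, -0.033, 0.0129]
ft_force: [0.4, 0.3, -0.0]
```

```bash
python3 -m jog '[{"offset":[0,0,0],"spin":0},{"offset":[0,0,0],"spin":0},{"offset":[0,0,0],"spin":0},{"offset":[0,0,0],"spin":0},{"offset":[0,0,0],"spin":0},{"offset":[0,0,0],"spin":0},{"offset":[0,0,0.2],"spin":0},{"offset":[0,0,0.5],"spin":0},{"offset":[0,0,0.9],"spin":0},{"offset":[0,0,1],"spin":0}]' -1 |grep -E "time|pos|wid"
python3 -m jog '[{"offset":[-0.4,-0.3,0.3],"spin":0},{"offset":[-0.8,-0.6,0.6],"spin":0},{"offset":[-0.9,-0.7,1],"spin":0},{"offset":[-0.9,-0.7,1],"spin":0}]' 1|grep pos
python3 -m jog '[{"offset":[-0.3,-0.3,0.3],"spin":0},{"offset":[-0.6,-0.7,0.3],"spin":0},{"offset":[-0.9,-0.7,0.3],"spin":0},{"offset":[-0.9,-0.7,0.3],"spin":0},{"offset":[-0.9,-0.7,0.3],"spin":0},{"offset":[-0.9,-0.7,0.3],"spin":0}]'|grep -E "time|pos"
python3 - <<'E'
from h import *
d=save('wrist','w6.png')
for r in models.spot_point('wrist','case_s_mid')[:2]: print(r['score'],r['uv'],proj(d,r['uv'],.019))
for r in models.regions_of('wrist','case_s_mid')[:1]:
    m=r['region'].astype(np.uint8);c=max(cv2.findContours(m,0,1)[0],key=cv2.contourArea);print(r['score'],cv2.minAreaRect(c),cv2.approxPolyDP(c,4,True).reshape(-1,2).tolist())
for c in('top','side'):
    e=save(c,'x.png')
    for r in models.spot_point(c,'case_l_mid')[:1]: print(c,r['score'],proj(e,r['uv'],.025))
u=[int(a) for a in r['uv']] if 0 else (244,145)
im=d['image'][80:230,160:360];cv2.imwrite('pics/c6.png',cv2.resize(im,None,fx=4,fy=4,interpolation=2)[:,:,::-1])
E
```

```text
time: 20.22
eef_pos: [0.6437, -0.0332, 0.1181]
width: 1.0
eef_pos: [0.5496, -0.1041, 0.2148]
time: 21.05
eef_pos: [0.4617, -0.1731, 0.2431]
0.86 [257.5, 147.6] [ 0.42643785 -0.17123858  0.019     ]
0.78 ((255.29896545410156, 152.92269897460938), (28.359346389770508, 47.02625274658203), 21.037511825561523) [[251, 127], [236, 169], [257, 178], [275, 136]]
top 0.8 [ 0.64148117 -0.03937754  0.025     ]
side 0.76 [ 0.64480351 -0.04994804  0.025     ]
```

View pics/c6.png

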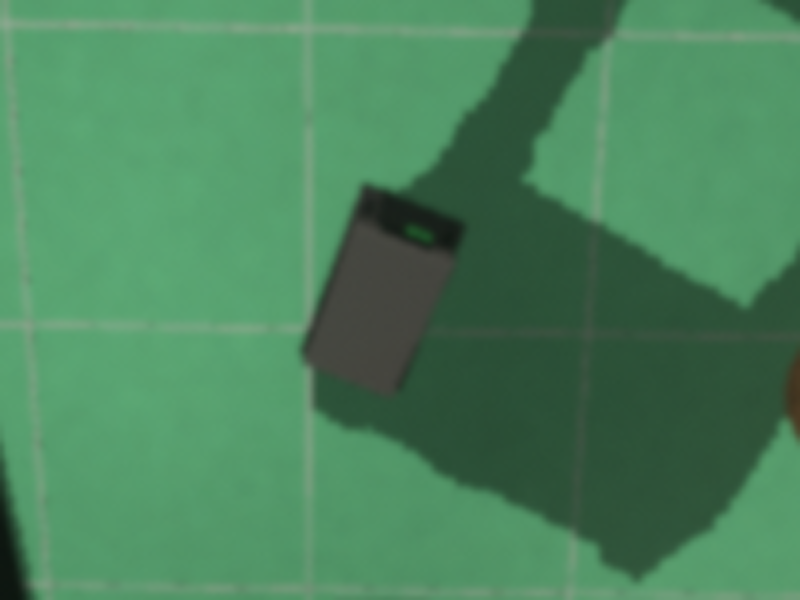

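The small case has its hinge end at (236,169)-(257,178) and its open end at (251,127)-(275,136).

```bash
python3 - <<'E'
from h import *
d=optics.get_image('wrist'); 
P=[proj(d,u,.032)[:2] for u in[(236,169),(257.5,178),(251,127),(275,136)]]
h=(P[0]+P[1])/2;f=(P[2]+P[3])/2;v=h-f;print('hinge',h,'len',np.linalg.norm(v),'wid',np.linalg.norm(P[0]-P[1]),'mid',(h+f)/2,'yaw',np.degrees(np.arctan2(v[1],v[0])))
for w in(P[2]-P[3],P[0]-P[1]):print(np.linalg.norm(w),np.degrees(np.arctan2(w[1],w[0])))
for z in(.05,.06,.07,.08): # lid free edge mid pixel
    p=proj(d,(160+410/4,80+236/4),z)[:2]; a=np.arctan2(z-.035,np.dot(h-p,v)/np.linalg.norm(v)); print(z,a,(z-.035)/np.sin(a))
e=optics.get_image('side')['image'][150:250,220:345];cv2.imwrite('pics/s6.png',cv2.resize(e,None,fx=5,fy=5,interpolation=2)[:,:,::-1])
E
```

```text
hinge [ 0.45921141 -0.18438453] len 0.05823187353766887 wid 0.03093291684464765 mid [ 0.43189814 -0.17429874] yaw -20.267347472527966
0.03260951344973235 -108.93979141626627
0.03093291684464765 -112.03966361144523
0.05 0.29021560740118185 0.05241844317954052
0.06 0.4578272569941608 0.05656106437176125
0.07 0.5992132790621456 0.06205750891551684
0.08 0.7156907240357608 0.06858304757857814
```

View pics/s6.png

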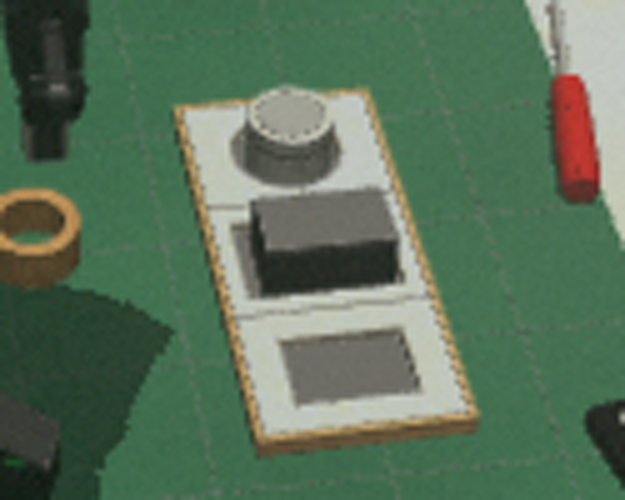

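The side crop shows the large case shut in its recess at (325,245), the tin at (290,140), and the small recess still free at (350,370). I'll shut the small lid now.

```bash
python3 -m jog '[{"offset":[-0.34,0.01,-0.3],"spin":-0.07},{"offset":[-0.34,0.01,-0.6],"spin":-0.14},{"offset":[-0.34,0.01,-0.9],"spin":-0.2},{"offset":[-0.34,0.01,-1],"spin":-0.233},{"offset":[-0.34,0.01,-1],"spin":-0.233},{"offset":[-0.34,0.01,-1],"spin":-0.233},{"offset":[-0.34,0.01,-1],"spin":-0.233}]' 1|grep -E "pos|wid"
python3 -m jog '[{"offset":[0,0,-0.2],"spin":0},{"offset":[0,0,-0.4],"spin":0},{"offset":[0,0,-0.45],"spin":0},{"offset":[0,0,-0.5],"spin":0},{"offset":[0,0,-0.55],"spin":0},{"offset":[0,0,-0.6],"spin":0},{"offset":[0,0,-0.65],"spin":0},{"offset":[0,0,-0.7],"spin":0},{"offset":[0,0,-0.75],"spin":0},{"offset":[0,0,-0.8],"spin":0},{"offset":[0,0,-0.85],"spin":0},{"offset":[0,0,-0.9],"spin":0},{"offset":[0,0,-0.95],"spin":0},{"offset":[0,0,-1],"spin":0},{"offset":[0,0,-1],"spin":0}]'|grep -E "time|pos|ft"
python3 -m jog '[{"offset":[0,0,-0.02],"spin":0},{"offset":[0,0,-0.03],"spin":0},{"offset":[0,0,-0.04],"spin":0},{"offset":[0,0,-0.05],"spin":0},{"offset":[0,0,-0.05],"spin":0}]'|grep -E "time|pos|ft"
python3 -m jog '[{"offset":[0,0,-0.005],"spin":0},{"offset":[0,0,-0.01],"spin":0},{"offset":[0,0,-0.01],"spin":0}]'|grep -E "time|pos|ft"
```

```text
eef_pos: [0.4281, -0.1723, 0.1437]
width: -0.006
time: 23.33
eef_pos: [0.4271, -0.1718, 0.0419]
ft_force: [0.1, 0.2, 0.5]
time: 23.75
eef_pos: [0.4274, -0.172, 0.0379]
ft_force: [-1.8, 1.5, 5.5]
time: 24.0
eef_pos: [0.4274, -0.172, 0.0374]
ft_force: [-3.5, 1.5, 20.4]
```

Contact came at 38 mm, so the lid is shut. I'll back off and check the case pose.

```bash
python3 -m jog '[{"offset":[0,0,0.3],"spin":0},{"offset":[0,0,0.7],"spin":0},{"offset":[0.2,0,1],"spin":0},{"offset":[0.4,0,1],"spin":0}]'|grep -E "pos"
python3 -m jog '[{"offset":[0,0,0.4],"spin":0},{"offset":[0,0,0.7],"spin":0},{"offset":[0,0,0.8],"spin":0},{"offset":[0,0,0.8],"spin":0},{"offset":[0,0,0.8],"spin":0},{"offset":[0,0,0.8],"spin":0}]' -1|grep -E "pos"
python3 - <<'E'
from h import *
d=save('wrist','w7.png')
for r in models.spot_point('wrist','case_s_mid')[:2]: print(r['score'],r['uv'],proj(d,r['uv'],.019))
for r in models.regions_of('wrist','case_s_mid')[:1]:
    m=r['region'].astype(np.uint8);c=max(cv2.findContours(m,0,1)[0],key=cv2.contourArea);q=cv2.minAreaRect(c);print(r['score'],q,proj(d,q[0],.032),cv2.approxPolyDP(c,4,True).reshape(-1,2).tolist())
im=d['image'][80:230,160:360];cv2.imwrite('pics/c7.png',cv2.resize(im,None,fx=4,fy=4,interpolation=2)[:,:,::-1])
E
```

```text
eef_pos: [0.4695, -0.1729, 0.1422]
eef_pos: [0.4668, -0.1717, 0.2159]
0.61 ((243.5, 153.0), (50.0, 31.0), 90.0) [ 0.43080422 -0.17459296  0.032     ] [[229, 129], [230, 177], [258, 177], [259, 130]]
```

View pics/c7.png

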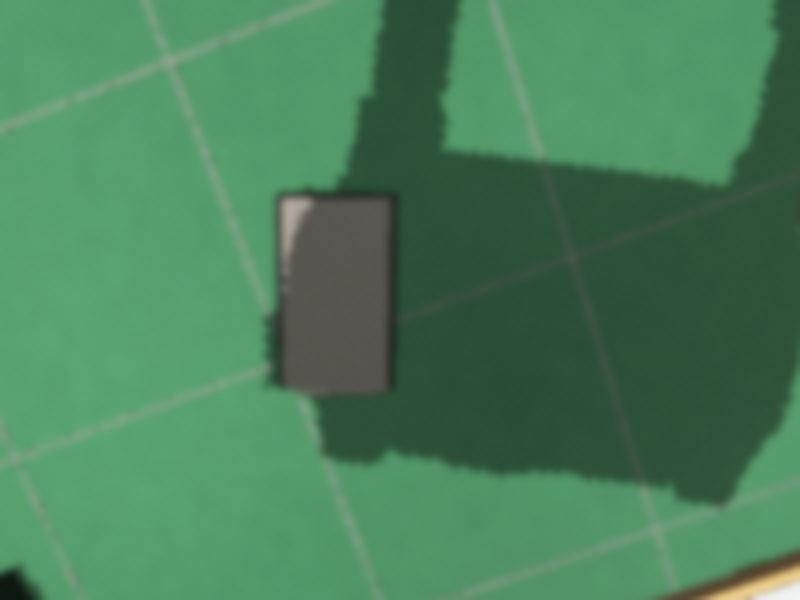

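The small case is shut and aligned at (0.431, −0.1745). I'll grasp it.

```bash
python3 -m jog '[{"offset":[-0.36,-0.03,0],"spin":0},{"offset":[-0.36,-0.03,-0.3],"spin":0},{"offset":[-0.36,-0.03,-0.6],"spin":0},{"offset":[-0.36,-0.03,-1],"spin":0},{"offset":[-0.36,-0.03,-1],"spin":0},{"offset":[-0.36,-0.03,-1],"spin":0}]' -1|grep -E "pos|wid"
python3 -m jog '[{"offset":[0,0,-0.3],"spin":0},{"offset":[0,0,-0.5],"spin":0},{"offset":[0,0,-0.7],"spin":0},{"offset":[0,0,-0.9],"spin":0},{"offset":[0,0,-1],"spin":0},{"offset":[0,0,-1],"spin":0}]'|grep -E "pos|ft"
python3 -m jog '[{"offset":[0,0,-0.04],"spin":0},{"offset":[0,0,-0.08],"spin":0},{"offset":[0,0,-0.08],"spin":0},{"offset":[0,0,-0.08],"spin":0}]'|grep -E "pos|ft"
python3 -m jog '[{"offset":[0,0,0],"spin":0},{"offset":[0,0,0],"spin":0},{"offset":[0,0,0],"spin":0},{"offset":[0,0,0],"spin":0},{"offset":[0,0,0],"spin":0},{"offset":[0,0,0],"spin":0},{"offset":[0,0,0],"spin":0},{"offset":[0,0,0],"spin":0},{"offset":[0,0,0],"spin":0},{"offset":[0,0,0],"spin":0},{"offset":[0,0,0],"spin":0},{"offset":[0,0,0],"spin":0}]' 1
python3 -m jog '[{"offset":[0,0,0.2],"spin":0},{"offset":[0,0,0.5],"spin":0},{"offset":[0,0,0.9],"spin":0},{"offset":[0,0,1],"spin":0}]' |grep -E "pos|wid"
```

```text
eef_pos: [0.4301, -0.1743, 0.1158]
width: 1.0
eef_pos: [0.4319, -0.1752, 0.0169]
ft_force: [-0.6, 0.9, 0.5]
eef_pos: [0.4318, -0.1752, 0.0095]
ft_force: [0.4, 0.5, -0.2]
time: 27.32
eef_pos: [0.4314, -0.175, 0.0091]
eef_rot: [[-0.94, 0.341, 0.0], [0.341, 0.94, -0.0], [-0.0, -0.0, -1.0]]
ft_force: [-0.9, 1.4, 10.4]
width: 0.408
grip_force: 59.8
eef_pos: [0.4326, -0.1756, 0.1128]
width: 0.408
```

```bash
python3 -m jog '[{"offset":[0.3,0.1,0.2],"spin":0.07},{"offset":[0.6,0.3,0.4],"spin":0.14},{"offset":[1,0.5,0.5],"spin":0.2},{"offset":[1,0.5,0.5],"spin":0.233},{"offset":[1,0.5,0.5],"spin":0.233}]' |grep -E "pos|wid"
python3 -m jog '[{"offset":[0.4,0,0],"spin":0},{"offset":[0.8,0,0],"spin":0},{"offset":[1,-0.02,0],"spin":0},{"offset":[1,-0.02,0],"spin":0},{"offset":[1,-0.02,0],"spin":0},{"offset":[1,-0.02,0],"spin":0},{"offset":[1,-0.02,0],"spin":0}]'
python3 - <<'E'
from h import *
d=save('wrist','w8.png');s=ctrl.sense(); print(s['eef_pos'])
for p in[(.641,-.126),(.640,-.0325),(.638,.0625)]: print(pix(d,[*p,.006]))
for r in models.spot_point('wrist','case_l_mid')[:2]: print(r['score'],r['uv'],proj(d,r['uv'],.025))
E
```

```text
eef_pos: [0.5335, -0.1239, 0.1594]
width: 0.41
time: 28.65
eef_pos: [0.6299, -0.1271, 0.1585]
eef_rot: [[-1.0, -0.016, -0.002], [-0.016, 1.0, 0.0], [0.002, 0.0, -1.0]]
ft_force: [0.9, 0.2, -1.0]
width: 0.41
grip_force: 60.8
[ 0.63013878 -0.12712189  0.15867706]
[256.45331288 195.50598462]
[338.76648787 195.93375903]
[422.49122255 195.53365281]
0.84 [345.2, 200.9] [ 0.64019932 -0.03126979  0.025     ]
```

View pics/w8.png

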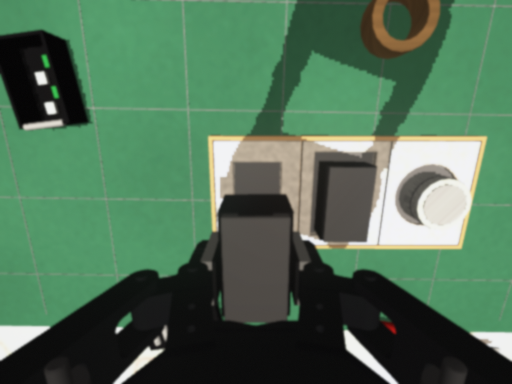

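The small recess is straight ahead at columns 235-281. The large case at (345,201) is in its recess, and the tin is in its own. I'll set the small case down.

```bash
python3 -m jog '[{"offset":[0.1,0,0],"spin":0},{"offset":[0.1,0,-0.3],"spin":0},{"offset":[0.1,0,-0.6],"spin":0},{"offset":[0.1,0,-0.9],"spin":0},{"offset":[0.1,0,-1],"spin":0},{"offset":[0.1,0,-1],"spin":0},{"offset":[0.1,0,-1],"spin":0}]' |grep -E "pos|ft"
python3 -m jog '[{"offset":[0,0,-0.1],"spin":0},{"offset":[0,0,-0.2],"spin":0},{"offset":[0,0,-0.25],"spin":0},{"offset":[0,0,-0.3],"spin":0},{"offset":[0,0,-0.34],"spin":0},{"offset":[0,0,-0.37],"spin":0},{"offset":[0,0,-0.39],"spin":0},{"offset":[0,0,-0.4],"spin":0},{"offset":[0,0,-0.4],"spin":0}]'|grep -E "pos|ft"
python3 -m jog '[{"offset":[0,0,-0.01],"spin":0},{"offset":[0,0,-0.02],"spin":0},{"offset":[0,0,-0.02],"spin":0},{"offset":[0,0,-0.02],"spin":0}]'|grep -E "pos|ft"
```

```text
eef_pos: [0.6414, -0.1271, 0.0596]
ft_force: [0.4, -0.1, -0.9]
eef_pos: [0.6414, -0.127, 0.0187]
ft_force: [0.4, -0.4, -1.1]
eef_pos: [0.6414, -0.127, 0.0168]
ft_force: [0.6, -0.6, -1.6]
```

```bash
python3 -m jog '[{"offset":[0,0,-0.01],"spin":0},{"offset":[0,0,-0.01],"spin":0},{"offset":[0,0,-0.015],"spin":0},{"offset":[0,0,-0.015],"spin":0},{"offset":[0,0,-0.015],"spin":0}]'|grep -E "pos|ft"
python3 -m jog '[{"offset":[0,0,-0.005],"spin":0},{"offset":[0,0,-0.005],"spin":0},{"offset":[0,0,-0.005],"spin":0}]'|grep -E "pos|ft"
```

```text
eef_pos: [0.6414, -0.1269, 0.0153]
ft_force: [0.2, 0.6, -1.2]
eef_pos: [0.6414, -0.127, 0.0152]
ft_force: [-2.4, 0.6, 5.0]
```

Contact came at the expected height. I'll open partway, retreat and check.

```bash
python3 -m jog '[{"offset":[0,0,0],"spin":0},{"offset":[0,0,0],"spin":0},{"offset":[0,0,0],"spin":0},{"offset":[0,0,0],"spin":0},{"offset":[0,0,0],"spin":0},{"offset":[0,0,0],"spin":0},{"offset":[0,0,0.1],"spin":0},{"offset":[0,0,0.3],"spin":0},{"offset":[0,0,0.6],"spin":0},{"offset":[0,0,1],"spin":0}]' -0.2 |grep -E "time|pos|wid"
python3 -m jog '[{"offset":[-0.4,0,0.4],"spin":0},{"offset":[-0.8,0,0.6],"spin":0},{"offset":[-1,0.3,1],"spin":0},{"offset":[-1,0.6,1],"spin":0},{"offset":[-1,0.6,1],"spin":0}]'|grep pos
python3 - <<'E'
from h import *
d=save('wrist','w9.png')
e=optics.get_image('side')['image'][140:265,200:350];a=cv2.resize(e,(480,400),interpolation=2)
b=optics.get_image('top')['image'][125:185,205:325];b=cv2.resize(b,(320,160),interpolation=2)
w=cv2.resize(d['image'],(320,240));cv2.imwrite('pics/end.png',np.hstack([a,np.vstack([b,w])])[:,:,::-1])
E
```

```text
time: 31.92
eef_pos: [0.64, -0.1266, 0.1145]
width: 0.606
eef_pos: [0.5399, -0.0638, 0.2189]
```

View pics/end.png

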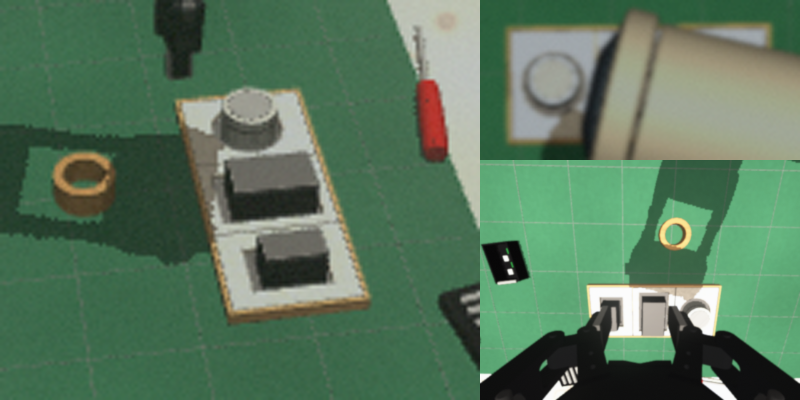

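The side crop shows the tin at (250,118), the large case at (270,188) and the small case at (292,258). All three lie in their recesses with lids shut, the tape and the open case are undisturbed, and the gripper is clear.

```bash
python3 -c "
from workcell import ctrl
print(ctrl.finish_job())"
```

```text
the job is handed in; nothing more can be done
None
```

Job handed in at about 32 s: both cases were shut before going in, and the last pictures show them and the tin each in its own recess, with the tape and the open case left where they were.

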